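# Stow the plug gauge in its storage tube

### The arm

A 7-joint arm with a two-finger parallel gripper is mounted at the origin on the work surface. World frame = base frame: x ahead of the robot, y to its left, z up, the work surface at z = 0. Lengths are in m, angles in degrees, forces in N, time in s.
With the tool pointing down it reaches from about 0.425 to 0.825 m from the base axis. Payload 3.6 kg.
Tool frame: the origin (TCP) lies at the very end of the fingers, on their centre line; the grasp point (between the pads) lies 19 mm behind it; z points along the fingers, y is the line along which they close (so a half turn about z gives the same grasp; the last joint's range is limited). The gripper opens to 93 mm and grips with 3 to 60 N. Pads are 15 mm wide; open, the fingers measure 128 mm over their backs; the gripper's body (75 mm by 188 mm) begins 65 mm behind the grasp point.
Start: joints at [-77.321, 35.231, -0.722, 81.555, 0.464, 63.22, -2.315], TCP at [0.159, 0.63, 0.219] pointing down, gripper open.
Joint ranges: [-178.69, 178.69], [-17.37, 117.87], [-77.05, 75.6], [15.02, 138.74], [-78.02, 258.01], [0.78, 113.62], [-162.83, 162.83]. Speed limits (degrees/s): [159.86, 159.86, 180, 180, 180, 180, 180].

### API

Orientations are given as a 3x3 rotation matrix whose columns are the frame's x, y, z axes.
In Python, from plant import r gives the robot as it stands.
- The arm moves only by the tool carry_out, never from a script. Its argument "deltas" is one flat list of numbers, 6 for each row, row after row: the shift along the tool's x, y, z in m, then the turn, a rotation vector about the tool's x, y, z in rad. A call has 1 to 12 rows; each row is the pose to reach, as a shift and turn from the pose commanded when the call began, along the tool's axes at that moment; what a row does not reach only later rows make up. A row lasts 1/12 s, in which the tool goes at most 41.7 mm and 7.16 degrees, less where a joint would pass 70% of its speed; a pose out of reach is approached as far as the arm can. A call with a gripper value outside its range is refused whole. "hand" is the finger opening in m, from 0 to 0.093, set as the call begins (left out, the last holds). The fingers move at their own pace and stop on an object; the grip force is fixed at half the most. Time passes only in rows, so rows that repeat a pose let the fingers close. It gives the time, the measured TCP pose, the force, the opening and the grip force at its end, in the units of the state.
- r.get_obs(): the state, without advancing time (a new reading comes with each control period).
- r.read_camera(name): name is "scene" or "top" or "wrist"; returns a dict with "image" (400x640x3 uint8, red, green, blue), "K" (3x3 intrinsics, pixels), "rvec" (rotation vector, rad) and "tvec" (3), from world to camera coordinates, as OpenCV has them. Camera axes: x right, y down, z forward; pixel columns grow to the right and rows downward; lengths in m; the calibration is good to about 2 mm. A picture is of the moment at which its call begins. There is no depth.
- r.sign_off(): hands the job in; it is judged then, once.
The state is a dict: "time": time; "joints": joint angles; "dq": joint speeds; "joint_efforts": joint torques, N m; "ee_pos": TCP position; "orientation": TCP orientation; "ft_force": force on the tool from outside, world axes, zero at the start; "ft_torque": the same for the moment, N m; "finger_gap": opening from 0.0 (shut) to 1.0 (fully open); "gripper_force": force on a finger pad.
Only numpy, scipy, OpenCV 4.12 (cv2) and the standard library are available. Lean on these libraries where they do the work, as an engineer would, in place of code of your own. Each camera call takes 0.05 s, during which the arm holds its last target. There are 200 camera calls.

### The job

On the inspection trolley three plug gauges hang upright in a wooden stand. Take the one with the tall, straight round handle and put it pin first into the only storage tube that is open and empty, pushing it down against the plug inside until it stops, then let go of it. Leave the other two gauges in the stand.

Things in the scene. Friction and masses are not known exactly. Their poses are not given: they have to be found in the camera images.
- gauge: Gauge to stow, bare metal: round aluminium handle 26 mm across, 60 mm tall (the tallest of the three), over a steel pin 10 mm thick, 70 mm long; 0.12 kg. Origin on its axis at the handle's underside, z up: pin tip at -70, top at +60 mm. It hangs in a 17 mm hole of the stand, handle resting on the stand's top, 85 mm high; lift it straight up over 70 mm. Grip the handle at any yaw.
- tube_mouth (a point): Rim centre of the open tube, z up. Grey tube, fixed upright, rim 100 mm above the table; aluminium funnel 38 mm wide inside (44 outside), narrowing over 14 mm to an 18 mm bore. The plug's top starts 25 to 33 mm below the rim, slides down with 5 to 7 N of drag, does not spring back, stops at 72 mm: handle's underside then 2 mm below the rim. Closed tubes beside it, 105 mm apart, up to 35 mm taller.
- tee_gauge: Bystander gauge with a T handle: neck 22 mm across, cross bar 44 mm long, 12 mm thick, its top 30 mm above the stand's top. Origin on its axis at the handle's underside, z up. The three gauges share one wooden stand, 70 x 280 x 85 mm high, in holes 95 mm apart in one straight row, in any order. Leave it there.
- knob_gauge: Bystander gauge with a mushroom knob 34 mm across, its top 30 mm above the stand's top. Origin on its axis at the handle's underside, z up. It hangs in the same stand as the others. Leave it there.
Mind the look-alikes: they are no part of the job. What is shaped like the gauge but yellow is not meant.

How it is judged:
By the outcome, as a careful person would: the job done as asked, in the order asked, and still so for the second after the job is handed in, with the robot touching nothing.
It also fails if it takes over 35 s, if anything falls off the work surface, if the arm or the gripper's body presses on something with over 40 N, if the wrist force passes 120 N, or if a joint passes its speed limit or range.

## Working session

There is one attempt and no reset: what is moved stays moved. The work goes in short steps, Python scripts to look and compute and a tool call to move; the robot and the scene stay as the last step left them, time stands still between calls to the robot, and variables do not carry over. Pictures are saved under pics/ and viewed, at most 10 in all, crops included, and the job is handed in when it is done.

Besides the shell and the picture viewer there is one more tool, called after "Emit:" in YAML: its name, and indented under it one key for each argument. carry_out: Moves the arm, as the interface text tells. Its arguments: {"type":"object","properties":{"deltas":{"type":"array","items":{"type":"number"}},"hand":{"type":"number"}},"required":["deltas"]}

```bash
mkdir -p pics
cat > h.py <<'E'
import numpy as np, cv2
from plant import r
def cam(n,f=None):
    c=r.read_camera(n)
    if f: cv2.imwrite('pics/'+f,cv2.cvtColor(c['image'],cv2.COLOR_RGB2BGR))
    return c
def pix(c,u,v,z):
    R=cv2.Rodrigues(np.array(c['rvec'],float))[0];t=np.array(c['tvec'],float).ravel()
    d=R.T@np.linalg.inv(c['K'])@np.array([u,v,1.]);o=-R.T@t
    return o+d*(z-o[2])/d[2]
def proj(c,p):
    return cv2.projectPoints(np.array(p,float).reshape(-1,3),np.array(c['rvec'],float),np.array(c['tvec'],float),np.array(c['K'],float),None)[0].reshape(-1,2)
E
python3 - <<'E'
from h import *
import pickle
d={}
for n in ['scene','top']:
    c=cam(n,n+'0.png'); d[n]=c
    R=cv2.Rodrigues(np.array(c['rvec'],float))[0];print(n,-R.T@np.array(c['tvec']).ravel(),c['K'][0])
pickle.dump(d,open('c0.pkl','wb'))
o=r.get_obs();print(o['time'],o['ee_pos'],o['orientation'],o['ft_force'])
E
```

```text
scene [ 0.96906941 -0.74779077  0.85903487] [482.881445     0.         319.47468144]
top [3.06798485e-01 1.70107942e-04 9.79063932e-01] [446.37749561   0.         323.30326551]
0.1 [0.15926445 0.62947898 0.21762206] [[-9.69467052e-01  2.45221062e-01 -5.15861219e-04]
 [ 2.45221603e-01  9.69464629e-01 -2.16749597e-03]
 [-3.14064590e-05 -2.22781624e-03 -9.99997518e-01]] [-0.22948219 -0.10157197 -0.32827667]
```

View pics/scene0.png

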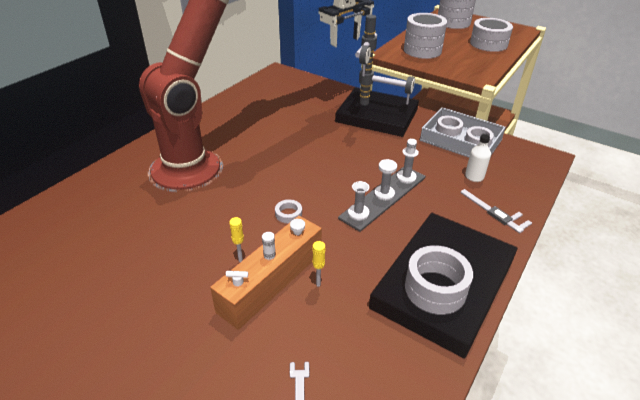

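View pics/top0.png

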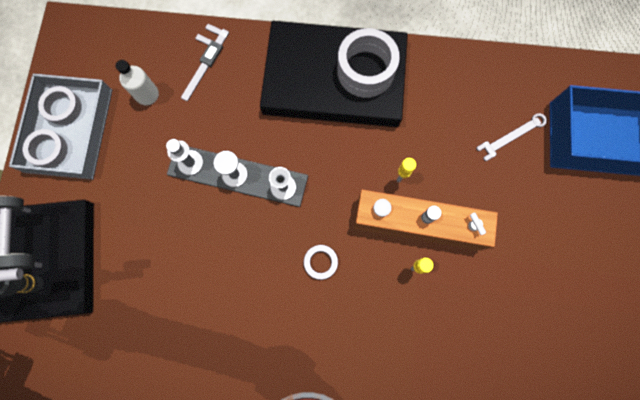

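In the top view, the gauges in the stand are the knob at (382,207), the plain tall handle at (432,214) and the T at (477,224). The yellow look-alikes at (408,167) and (424,266) stand outside it. The plain handle fits the description. The tubes are at (178,150), (226,162) and (281,182), and (281,182) looks open. I'll confirm both in an enlarged crop.

Run:
```python
import cv2,numpy as np
s=cv2.imread('pics/scene0.png');t=cv2.imread('pics/top0.png')
a=cv2.resize(s[130:230,330:440],None,fx=3,fy=3,interpolation=2)
b=cv2.resize(s[210:310,210:340],None,fx=3,fy=3,interpolation=2)
c=cv2.resize(t[130:210,160:310],None,fx=3,fy=3,interpolation=2)
d=cv2.resize(t[180:260,350:465],None,fx=3,fy=3,interpolation=2)
o=np.zeros((560,800,3),np.uint8)
o[:300,:330]=a;o[:300,330:720]=b;o[310:550,:450]=c;o[310:550,455:800]=d
cv2.imwrite('pics/crop1.png',o)
```

```text
(no output)
```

View pics/crop1.png

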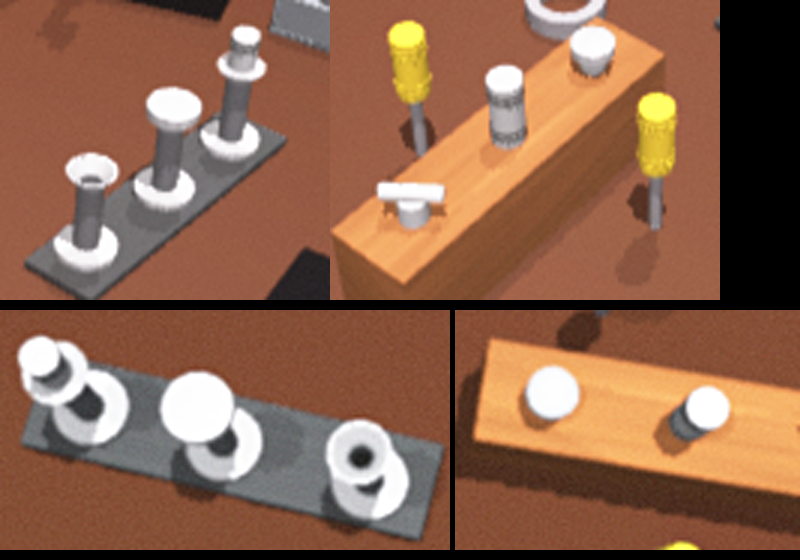

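The crop shows the plain round handle in the middle hole: its top is at top-view (434,212) and scene (268,236). The only open, empty tube has its funnel at top-view (279.5,177.7) and scene (360.4,186.7). The other two tubes are capped and occupied.

Run:
```python
from h import *
import pickle
d=pickle.load(open('c0.pkl','rb'));t,s=d['top'],d['scene']
print('gauge',pix(t,434,212.4,.145),pix(s,268,236,.145))
print('mouth',pix(t,279.5,177.7,.1),pix(s,360.2,186.5,.1))
# knob, tee tops
k=pix(t,381.7,207,.115);e=pix(t,477,224,.115);print('knob',k,'tee',e,np.linalg.norm(k-e),(k+e)/2)
print('tube2/3',pix(t,225.4,161.7,.1),pix(t,173,149,.13))
for n,u,v in [('y1',408,164),('y2',425,265)]: print(n,pix(t,u,v,.13))
g=(pix(t,434,212.4,.145)+pix(s,268,236,.145))/2
o=r.get_obs();p=o['ee_pos'];R=np.array(o['orientation']);print(R.T@(g-p), np.hypot(*g[:2]))
```

```text
gauge [ 0.47806243 -0.19676366  0.145     ] [ 0.48278884 -0.19888318  0.145     ]
mouth [0.52853099 0.10873431 0.1       ] [0.53280612 0.10671226 0.1       ]
knob [ 0.48503675 -0.10064816  0.115     ] tee [ 0.46931835 -0.28867686  0.115     ] 0.18868454688247407 [ 0.47717755 -0.19466251  0.115     ]
tube2/3 [0.55140577 0.22301643 0.1       ] [0.55900293 0.32295236 0.13      ]
y1 [ 0.57350329 -0.14476918  0.13      ]
y2 [ 0.37872621 -0.18783404  0.13      ]
[-0.51422532 -0.72312314  0.07424938] 0.5195602920585622
```

Run:
```python
from h import *
import pickle
d=pickle.load(open('c0.pkl','rb'));t,s=d['top'],d['scene']
P=[[.159,.63,.219],[.159,.63,.32],[.159,.63,0],[.5,.3,.3]]
print(proj(s,P),proj(t,P))
for u,v in [(340,110),(380,90),(418,105),(395,130)]: print(pix(s,u,v,.02))
s=cv2.imread('pics/scene0.png')
w=cam('wrist')['image'][:,:,::-1]
o=np.zeros((400,790,3),np.uint8);o[:,:300]=cv2.resize(s[0:133,320:420],(300,400),interpolation=2);o[:306,300:790]=cv2.resize(w,(490,306))
cv2.imwrite('pics/c2.png',o)
```

```text
[[344.29505742  41.13308999]
 [345.68422611  11.08582389]
 [341.62530894  98.87887985]
 [392.17407859  81.76858633]] [[ -74.04477468  348.60959817]
 [-136.69823841  357.24486075]
 [  16.45335287  336.13662305]
 [ 146.17389125  151.64541427]]
[0.21531725 0.52661608 0.02      ]
[0.25880074 0.73823963 0.02      ]
[0.42323839 0.71546496 0.02      ]
[0.43191384 0.51898486 0.02      ]
```

View pics/c2.png

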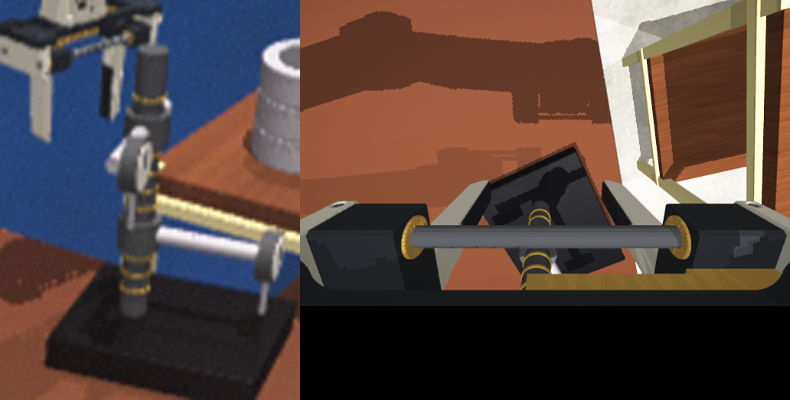

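The wrist/scene crop shows a comparator stand beside the start pose. Its column foot is near scene (365,103) and its top near (370,15), so I'll work out its height before moving past it.

Run:
```python
from h import *
import pickle
d=pickle.load(open('c0.pkl','rb'));s=d['scene']
b=pix(s,364.5,102,.03);print(b)
for z in (.15,.2,.25,.3,.35,.4): print(z,proj(s,[b[0],b[1],z]))
o=r.get_obs();p=o['ee_pos'];R=np.array(o['orientation'])
for q in ([.159,.63,.4],[.40,.42,.4],[.54,.10,.33],[.48,-.197,.30]): print(q,(R.T@(np.array(q)-p)).round(3))
```

```text
[0.26536653 0.60891167 0.03      ]
0.15 [[367.04371653  70.20944021]]
0.2 [[368.17503962  56.0705241 ]]
0.25 [[369.35212687  41.35966215]]
0.3 [[370.57781247  26.04143353]]
0.35 [[371.85516958  10.07743088]]
0.4 [[373.18753603  -6.57406117]]
[0.159, 0.63, 0.4] [ 0.    -0.    -0.182]
[0.4, 0.42, 0.4] [-0.285 -0.145 -0.182]
[0.54, 0.1, 0.33] [-0.499 -0.42  -0.111]
[0.48, -0.197, 0.3] [-0.514 -0.723 -0.081]
```

The column is about 0.335 m tall at (0.265,0.609), so I'll go round it: inward first, then across.

Emit:
carry_out:
  deltas: [-0.005,-0.032,-0.014,0,0,0,-0.01,-0.063,-0.028,0,0,0,-0.014,-0.095,-0.042,0,0,0,-0.019,-0.126,-0.056,0,0,0,-0.024,-0.158,-0.07,0,0,0,-0.028,-0.189,-0.082,0,0,0,-0.056,-0.192,-0.082,0,0,0,-0.085,-0.195,-0.082,0,0,0,-0.113,-0.199,-0.082,0,0,0,-0.141,-0.202,-0.082,0,0,0,-0.17,-0.205,-0.082,0,0,0,-0.198,-0.208,-0.082,0,0,0]
  hand: 0.065

```text
time: 1.15
ee_pos: [0.3015, 0.379, 0.3006]
orientation: [[-0.969, 0.245, -0.0], [0.245, 0.969, -0.0], [0.0, -0.0, -1.0]]
ft_force: [-0.6, 1.1, -0.4]
finger_gap: 0.698
gripper_force: 0.0
```

Emit:
carry_out:
  deltas: [-0.027,-0.025,0,0,0,0,-0.054,-0.05,0,0,0,0,-0.081,-0.076,0,0,0,0,-0.108,-0.101,0,0,0,0,-0.135,-0.126,0,0,0,0,-0.162,-0.151,0,0,0,0,-0.189,-0.177,0,0,0,0,-0.216,-0.202,0,0,0,0,-0.243,-0.227,0,0,0,0,-0.252,-0.263,0,0,0,0,-0.261,-0.299,0,0,0,0,-0.27,-0.335,0,0,0,0]

```text
time: 2.15
ee_pos: [0.4797, -0.0128, 0.3003]
orientation: [[-0.97, 0.245, -0.001], [0.245, 0.97, -0.0], [0.001, -0.0, -1.0]]
ft_force: [1.0, -0.5, 0.5]
finger_gap: 0.701
gripper_force: 0.0
```

Emit:
carry_out:
  deltas: [-0.009,-0.036,0,0,0,0,-0.018,-0.072,0,0,0,0,-0.027,-0.108,0,0,0,0,-0.036,-0.144,0,0,0,0,-0.045,-0.18,0.01,0,0,0,-0.045,-0.18,0.03,0,0,0,-0.045,-0.18,0.05,0,0,0,-0.045,-0.18,0.05,0,0,0,-0.045,-0.18,0.05,0,0,0]

```text
time: 2.9
ee_pos: [0.4789, -0.1961, 0.2499]
orientation: [[-0.97, 0.245, -0.003], [0.245, 0.97, 0.001], [0.003, 0.0, -1.0]]
ft_force: [0.0, -0.1, 1.5]
finger_gap: 0.698
gripper_force: 0.0
```

Run:
```python
from h import *
o=r.get_obs();print(o['ee_pos'],o['joints'])
import pickle
c=cam('wrist','w1.png');t=cam('top','t1.png');pickle.dump((c,t),open('c1.pkl','wb'))
print(proj(c,[[.48,-.197,.145],[.48,-.197,.085]]))
```

```text
[ 0.47886005 -0.19609941  0.24994998] [  5.34138625  22.52944121  20.79145408 101.00944507  -9.18820105
  58.28937612 105.36845817]
[[320.54844801 204.90332874]
 [320.670047   191.34583436]]
```

View pics/w1.png

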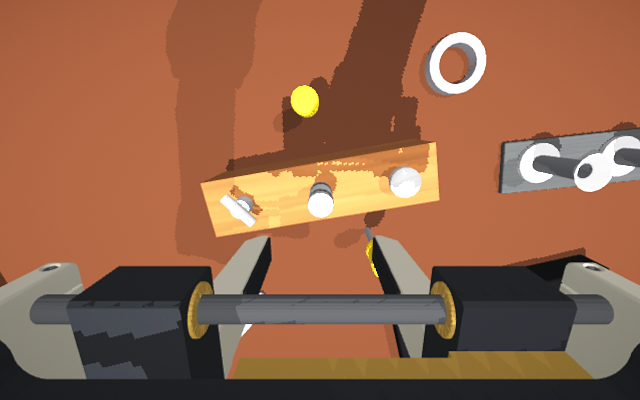

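The wrist view shows the target handle's top at (320,204), against a predicted (320.5,204.9). The position (0.480,-0.197) is good enough to descend and grip.

Emit:
carry_out:
  deltas: [-0.001,-0.001,0.03,0,0,0,-0.001,-0.001,0.06,0,0,0,-0.001,-0.001,0.09,0,0,0,-0.001,-0.001,0.115,0,0,0,-0.001,-0.001,0.135,0,0,0,-0.001,-0.001,0.147,0,0,0,-0.001,-0.001,0.147,0,0,0]

```text
time: 3.58
ee_pos: [0.4798, -0.1968, 0.1024]
orientation: [[-0.97, 0.244, -0.003], [0.244, 0.97, 0.001], [0.003, 0.001, -1.0]]
ft_force: [-0.7, 0.8, 0.2]
finger_gap: 0.7
gripper_force: 0.0
```

Emit:
carry_out:
  deltas: [0,0,0,0,0,0,0,0,0,0,0,0,0,0,0,0,0,0,0,0,0,0,0,0,0,0,0,0,0,0,0,0,0,0,0,0,0,0,0,0,0,0,0,0,0,0,0,0]
  hand: 0.01

```text
time: 4.25
ee_pos: [0.4804, -0.1979, 0.104]
orientation: [[-0.969, 0.245, 0.001], [0.245, 0.969, -0.0], [-0.001, 0.0, -1.0]]
ft_force: [-0.6, 0.7, 2.4]
finger_gap: 0.275
gripper_force: 30.0
```

Emit:
carry_out:
  deltas: [0,0,-0.015,0,0,0,0,0,-0.035,0,0,0,0,0,-0.06,0,0,0,0,0,-0.085,0,0,0,0,0,-0.11,0,0,0,0,0,-0.13,0,0,0,0,0,-0.14,0,0,0,0,0,-0.14,0,0,0]

```text
time: 4.92
ee_pos: [0.4811, -0.1984, 0.2455]
orientation: [[-0.969, 0.245, 0.004], [0.245, 0.969, -0.001], [-0.004, -0.0, -1.0]]
ft_force: [0.1, 0.1, -2.6]
finger_gap: 0.273
gripper_force: 30.0
```

Emit:
carry_out:
  deltas: [0.002,0.025,0,0,0,0,0.005,0.06,0,0,0,0,0.008,0.095,0,0,0,0,0.011,0.13,0,0,0,0,0.014,0.165,0,0,0,0,0.017,0.2,0,0,0,0,0.02,0.235,0,0,0,0,0.022,0.265,0,0,0,0,0.024,0.29,0,0,0,0,0.026,0.308,0,0,0,0,0.026,0.308,0,0,0,0,0.026,0.308,0,0,0,0]

```text
time: 5.92
ee_pos: [0.5294, 0.1079, 0.2417]
orientation: [[-0.97, 0.243, -0.004], [0.243, 0.97, -0.001], [0.003, -0.002, -1.0]]
ft_force: [-0.8, -0.6, -1.6]
finger_gap: 0.272
gripper_force: 30.0
```

Run:
```python
from h import *
import pickle
o=r.get_obs();print(o['ee_pos'],o['joints'],o['finger_gap'],o['ft_force'])
D={n:cam(n) for n in ('wrist','scene','top')}
pickle.dump(D,open('c2.pkl','wb'))
p=o['ee_pos']
for n in D: print(n,proj(D[n],[[.53,.108,.1],[p[0],p[1],p[2]-.089],[p[0],p[1],p[2]-.019]]).round(1).tolist())
w=D['wrist']['image'][:,:,::-1];s=D['scene']['image'][:,:,::-1]
x=np.zeros((600,800,3),np.uint8);x[:,:500]=cv2.resize(w[110:310,237:404],(500,600),interpolation=2)
x[:500,500:]=cv2.resize(s[115:240,325:400],(300,500),interpolation=2)
cv2.imwrite('pics/c3.png',x)
```

```text
[0.52936527 0.10788263 0.24166873] [-25.57360467  24.83868605  17.36329315  98.18699031  -8.41688087
  58.48245801  70.67452794] 0.27210315405365937 [-0.82528581 -0.63196126 -1.56130821]
wrist [[321.7, 195.4], [321.4, 208.2], [321.2, 236.1]]
scene [[359.5, 185.8], [360.6, 169.0], [362.6, 145.2]]
top [[279.9, 177.0], [277.4, 170.3], [273.6, 159.6]]
```

View pics/c3.png

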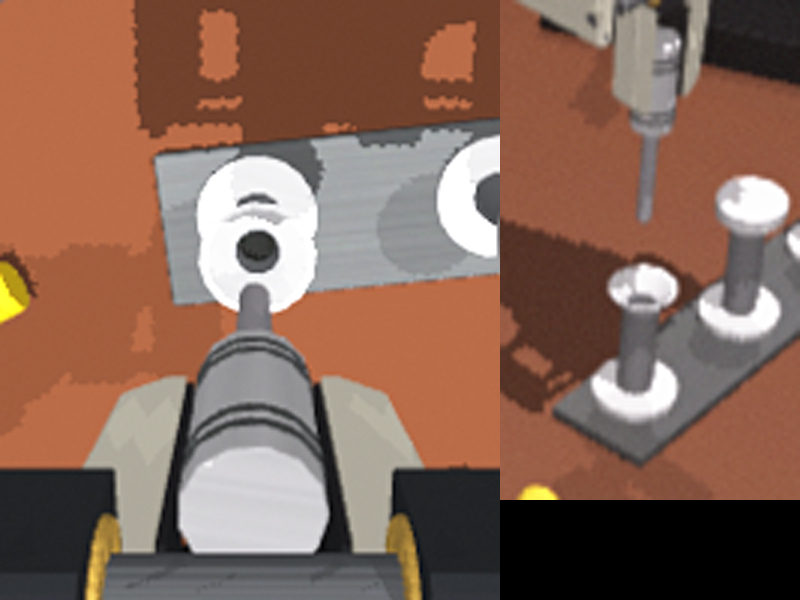

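The wrist crop puts the funnel centre at about full-image (322.8,195) and the pin tip at (322.7,208). Both sit +1 px from prediction, so they are aligned to about 1 mm. The scene view agrees, with the mouth at (360.7,186.7) and the tip at (361.2,170). Next I lower the pin into the bore.

Emit:
carry_out:
  deltas: [0,0,0.015,0,0,0,0,0,0.03,0,0,0,0,0,0.045,0,0,0,0,0,0.052,0,0,0,0,0,0.058,0,0,0,0,0,0.064,0,0,0,0,0,0.07,0,0,0,0,0,0.07,0,0,0]

```text
time: 6.73
ee_pos: [0.53, 0.1069, 0.1729]
orientation: [[-0.969, 0.246, -0.001], [0.246, 0.969, -0.0], [0.001, -0.001, -1.0]]
ft_force: [-0.7, -0.2, -1.1]
finger_gap: 0.272
gripper_force: 30.0
```

Emit:
carry_out:
  deltas: [0,0,0.006,0,0,0,0,0,0.012,0,0,0,0,0,0.018,0,0,0,0,0,0.024,0,0,0,0,0,0.03,0,0,0,0,0,0.03,0,0,0]

```text
time: 7.23
ee_pos: [0.5308, 0.1073, 0.1429]
orientation: [[-0.969, 0.245, 0.0], [0.245, 0.969, -0.0], [-0.0, 0.0, -1.0]]
ft_force: [0.8, -0.2, -1.3]
finger_gap: 0.276
gripper_force: 30.0
```

Emit:
carry_out:
  deltas: [0,0,0.006,0,0,0,0,0,0.012,0,0,0]

```text
time: 7.4
ee_pos: [0.5308, 0.1073, 0.1317]
orientation: [[-0.969, 0.245, 0.001], [0.245, 0.969, 0.0], [-0.001, 0.001, -1.0]]
ft_force: [-0.5, 0.4, 4.4]
finger_gap: 0.275
gripper_force: 30.0
```

Run:
```python
from h import *
o=r.get_obs();print(o['ee_pos'],o['finger_gap'],o['ft_force'])
p=o['ee_pos']
w=cam('wrist')['image'][:,:,::-1];c=cam('scene');s=c['image'][:,:,::-1]
print(proj(c,[p[0],p[1],p[2]-.019]))
x=np.zeros((600,800,3),np.uint8);x[:,:500]=cv2.resize(w[110:310,237:404],(500,600),interpolation=2)
x[:500,500:]=cv2.resize(s[115:240,325:400],(300,500),interpolation=2)
cv2.imwrite('pics/c4.png',x)
```

```text
[0.53080439 0.10727024 0.13171449] 0.27480576564760556 [-0.52535711  0.41312133  4.4176985 ]
[[359.95309128 182.14407303]]
```

View pics/c4.png

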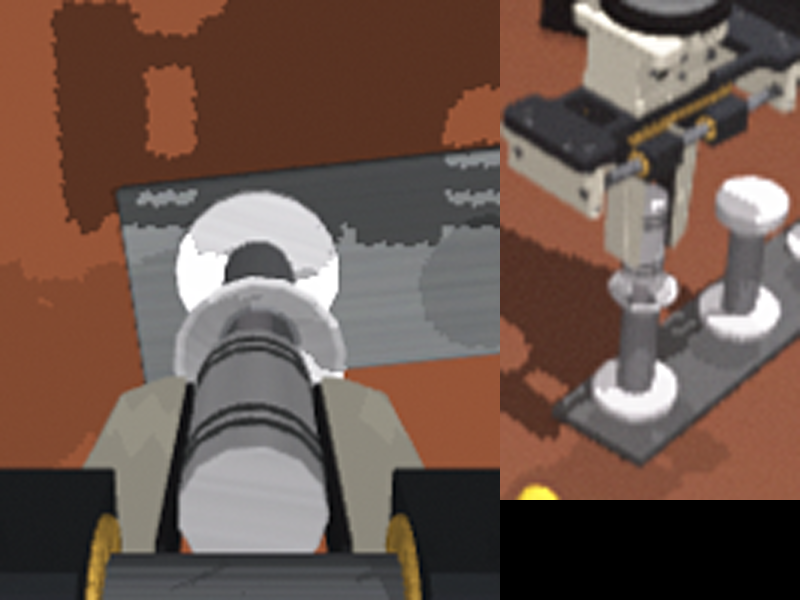

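The pin is inside the tube, centred in the funnel in both views, and the plug is moving (about 5.5 N). I'll push on to the stop.

Emit:
carry_out:
  deltas: [0,0,0.005,0,0,0,0,0,0.01,0,0,0,0,0,0.013,0,0,0]

```text
time: 7.75
ee_pos: [0.5303, 0.1071, 0.1181]
orientation: [[-0.969, 0.245, -0.0], [0.245, 0.969, -0.0], [0.0, -0.0, -1.0]]
ft_force: [-0.7, -0.1, 3.5]
finger_gap: 0.274
gripper_force: 30.0
```

Emit:
carry_out:
  deltas: [0,0,0.002,0,0,0,0,0,0.003,0,0,0]

```text
time: 7.92
ee_pos: [0.5309, 0.1071, 0.1166]
orientation: [[-0.969, 0.245, 0.001], [0.245, 0.969, 0.0], [-0.0, 0.0, -1.0]]
ft_force: [-2.3, -0.3, 15.8]
finger_gap: 0.28
gripper_force: 30.0
```

Emit:
carry_out:
  deltas: [0,0,0.001,0,0,0,0,0,0.0015,0,0,0]

```text
time: 8.08
ee_pos: [0.5312, 0.1071, 0.1164]
orientation: [[-0.969, 0.246, 0.002], [0.246, 0.969, 0.001], [-0.001, 0.001, -1.0]]
ft_force: [-3.8, -1.2, 20.3]
finger_gap: 0.273
gripper_force: 30.0
```

The force rises to 20 N with no further travel, at the expected height, so it is at the stop. I'll ease off, release and retreat.

Emit:
carry_out:
  deltas: [0,0,-0.001,0,0,0,0,0,-0.0015,0,0,0]

```text
time: 8.25
ee_pos: [0.5306, 0.1071, 0.1167]
orientation: [[-0.969, 0.245, 0.001], [0.245, 0.969, 0.001], [-0.001, 0.001, -1.0]]
ft_force: [-0.9, 0.2, 7.2]
finger_gap: 0.276
gripper_force: 30.0
```

Emit:
carry_out:
  deltas: [0,0,0,0,0,0,0,0,0,0,0,0,0,0,0,0,0,0,0,0,0,0,0,0,0,0,0,0,0,0,0,0,-0.02,0,0,0,0,0,-0.05,0,0,0,0,0,-0.08,0,0,0,0,0,-0.11,0,0,0,0,0,-0.13,0,0,0,0,0,-0.13,0,0,0]
  hand: 0.06

```text
time: 9.17
ee_pos: [0.5332, 0.1073, 0.2501]
orientation: [[-0.969, 0.245, 0.009], [0.245, 0.969, 0.002], [-0.008, 0.004, -1.0]]
ft_force: [0.8, 0.0, 0.4]
finger_gap: 0.648
gripper_force: 0.0
```

Run:
```python
from h import *
o=r.get_obs();print(o['time'],o['ee_pos'],o['finger_gap'],o['ft_force'])
w=cam('wrist')['image'][:,:,::-1];c=cam('scene');s=c['image'][:,:,::-1]
print(proj(c,[[.53,.107,.158],[.53,.107,.098]]))
x=np.zeros((500,800,3),np.uint8);x[:250,:400]=cv2.resize(w,(400,250))
x[250:,:400]=cv2.resize(s,(400,250))
x[:500,400:]=cv2.resize(s[115:240,320:420],(400,500),interpolation=2)
cv2.imwrite('pics/c5.png',x)
```

```text
9.1667 [0.53323049 0.10731207 0.25011017] 0.6480249503158139 [0.79438907 0.02597931 0.42424268]
[[360.82234107 167.53962893]
 [359.24329554 186.66603057]]
```

View pics/c5.png

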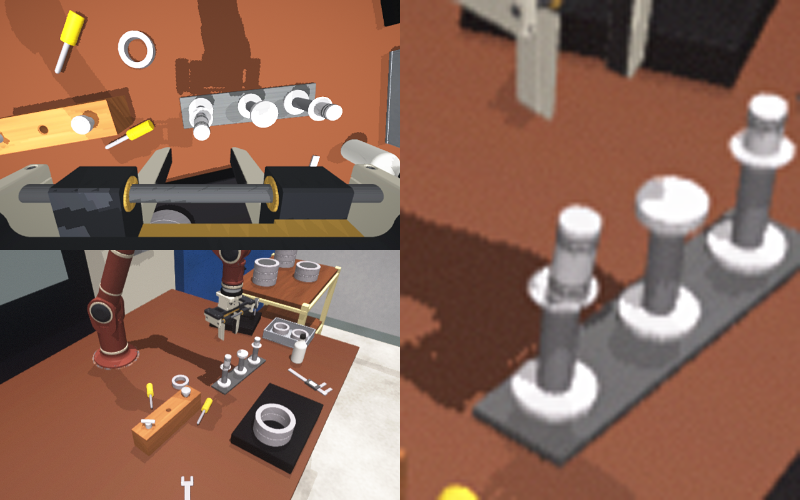

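The gauge sits in the tube and the knob and T gauges are still in the stand. One yellow look-alike, near scene (328,248), seems tilted compared with before, so I'll compare views.

Run:
```python
from h import *
import pickle
a=pickle.load(open('c0.pkl','rb'))['scene'];b=pickle.load(open('c2.pkl','rb'))['scene'];c=cam('scene')
x=np.hstack([cv2.resize(i['image'][200:330,200:350,::-1],(266,231*1),interpolation=2) for i in (a,b,c)])
t0=pickle.load(open('c0.pkl','rb'))['top'];t1=pickle.load(open('c1.pkl','rb'))[1];t2=cam('top')
y=np.hstack([cv2.resize(i['image'][140:290,350:500,::-1],(266,266),interpolation=2) for i in (t0,t1,t2)])
cv2.imwrite('pics/c6.png',np.vstack([x,y]))
```

```text
(no output)
```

View pics/c6.png

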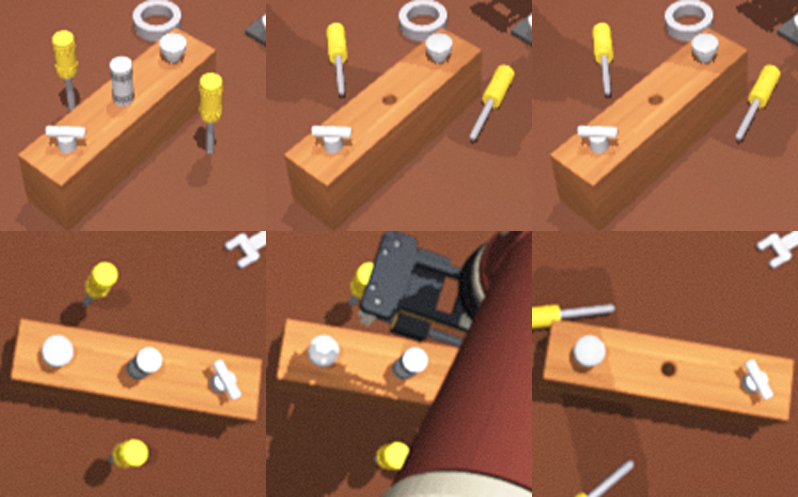

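Both yellow look-alikes are now lying on the table. They had been balanced on their pin tips and were upright at 2.9 s but down by 5.9 s. No contact force showed on the wrist, and nothing has fallen off the surface. The stand, the T and knob gauges and the stowed gauge are in order, so I'm handing in.

```bash
python3 -c "
from plant import r
print(r.sign_off())"
```

```text
the job is handed in; nothing more can be done
None
```

The tall round-handled gauge is in the open tube, pushed down to the stop and released, and the T and knob gauges are still in the stand; the two yellow look-alikes, which stood on their pin tips, fell over on the table between 2.9 s and 5.9 s, with no contact force seen at the wrist, and I left them there.

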